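# Valve ball in the dish, offered to the tilt-out bin

## Robot

A 6-joint arm with a two-finger parallel gripper is mounted at the origin on the work surface. World frame = base frame: x ahead of the robot, y to its left, z up, the work surface at z = 0. Lengths are in m, angles in rad, forces in N, time in s.
With the tool pointing down it reaches from about 0.35 to 0.975 m from the base axis. Payload 4.9 kg.
Tool frame: the origin (TCP) lies at the very end of the fingers, on their centre line; the grasp point (between the pads) lies 19 mm behind it; z points along the fingers, y is the line along which they close (so a half turn about z gives the same grasp; the last joint's range is limited). The gripper opens to 85 mm and grips with 20 to 120 N. Pads are 22 mm wide; open, the fingers measure 114 mm over their backs; the gripper's body (76 mm by 85 mm) begins 54 mm behind the grasp point. The pads swing forward as they close: fully open they stand 13 mm farther back than shut.
Start: joints at [1.053, 0.053, 1.613, -0, 1.476, -0.119], TCP at [0.243, 0.576, 0.231] pointing down, gripper open.
Joint ranges: [-3.01, 3.01], [-1.01, 2.22], [0.06, 2.58], [-1.02, 4.17], [0.09, 2.62], [-3.14, 3.14]. Speed limits (rad/s): [2.57, 2.57, 3.14, 3.14, 3.14, 3.14].

## Interface

Orientations are given as a unit quaternion [w, x, y, z].
In Python, from plant import manip, vision, order gives the robot as it stands.
- The arm moves only by the tool play_rows, never from a script. Its argument "steps" is a list that holds one entry, the list of rows, each a list of 6 numbers: the shift along the tool's x, y, z in mm, then the turn, a rotation vector about the tool's x, y, z in degrees. A call has 1 to 12 rows; each row is the pose to reach, as a shift and turn from the pose commanded when the call began, along the tool's axes at that moment; what a row does not reach only later rows make up. A row lasts 1/12 s, in which the tool goes at most 41.7 mm and 7.16 degrees, less where a joint would pass 70% of its speed; a pose out of reach is approached as far as the arm can. A call with a gripper value outside its range is refused whole. "claw" is the gripper's target within -1 to 1 (fully open at 1, half-way at 0, shut at -1), set as the call begins (left out, the last holds). The fingers move at their own pace and stop on an object; the grip force is fixed at half the most. Time passes only in rows, so rows that repeat a pose let the fingers close. It gives the time, the measured TCP pose, the force, the opening and the grip force at its end, in the units of the state.
- manip.state(): the state, without advancing time (a new reading comes with each control period).
- vision.grab_frame(name): name is "scene" or "top"; returns (picture, depth): 384x512x3 uint8, blue, green, red; 384x512 float32, m along the optical axis (not along the pixel's ray), 0 where there is no reading.
- vision.camera_info(name): a dict with "K" (3x3 intrinsics, pixels), "eye" and "orientation" of the camera in the world. Camera axes: x right, y down, z forward; pixel columns grow to the right and rows downward; lengths in m; the calibration is good to about 2 mm. A picture is of the moment at which its call begins. camera_info takes no time and is no camera call.
- order.job_done(): hands the job in; it is judged then, once.
The state is a dict: "time": time; "joint_pos": joint angles; "joint_vel": joint speeds; "joint_efforts": joint torques, N m; "tool_pos": TCP position; "tool_rot": TCP orientation; "contact_force": force on the tool from outside, world axes, zero at the start; "ft_torque": the same for the moment, N m; "gripper_width": opening from 0.0 (shut) to 1.0 (fully open); "grasp_force": force on a finger pad.
Only numpy, scipy, OpenCV 4.12 (cv2) and the standard library are available. Lean on these libraries where they do the work, as an engineer would, in place of code of your own. Each camera call takes 0.05 s, during which the arm holds its last target. There are 200 camera calls.

## Task

Take the orange valve ball off the upturned flowerpot and set it in the middle of the white dish. Then pick the dish up by its dark wooden grip, lift it straight up well clear of the bench, and in the air turn it about a quarter turn so that its pouring lip points squarely at the blue tray, with the lip tip a few centimetres above the middle of the mouth of the yellow tilt-out bin; keep the dish level and the ball in its middle all the while. Finish still holding the dish there by its grip, touching nothing else with it, with the pot left standing and the other things on the bench left alone.

Things in the scene. Friction and masses are not known exactly. Their poses are not given: they have to be found in the camera images.
- ball: orange nylon check-valve ball, 36 mm across, about 30 g; it starts resting in the drain hole on top of the pot, its lowest point 2 mm below the pot's top. Its origin is its lowest point as built and turns with it as it rolls: use ball_center
- ball_center (a point): centre of the orange ball, 18 mm from its surface all round
- pot: small terracotta flowerpot standing upside down (mouth on the bench), loose, 56 mm high, 70 mm across at the bench and 50 mm across at the top, with a 16 mm drain hole in the middle of the top; origin at the centre of its underside on the bench, z up
- dish: white ceramic dish, loose, 0.22 kg, 128 mm across, rim 22 mm high, shallow conical floor (8 degrees, steeper past 40 mm): the ball settles in the middle, its centre 27 mm above the underside. Origin at the centre of its underside, z up, pouring lip along +x, grip at -y. At the start the lip points to the robot's left (20 degrees off at most), the grip away from it; the turn is clockwise from above
- dish_middle (a point): lowest point of the dish's hollow, on its centre line, 9 mm above the underside
- dish_lip (a point): tip of the dish's pouring lip (a tongue 24 mm wide), 78 mm from the dish's centre line along its +x, 25 mm above its underside
- dish_grip (a point): point on the dark wooden grip's axis at the height to hold it: 82 mm from the dish's centre line along its -y, 57 mm above its underside. The grip is an upright post 18 mm square, faces parallel to the dish's x and y, top 77 mm above the underside; a ceramic bridge, up to 22 mm high, joins it to the rim
- tray: blue tray with four bins on a grey stand, fixed, 220 mm (its x) by 300 mm (its y), upper edge 140 mm above the bench, underside at 85 mm; origin on the bench under its centre; front face at its x = -110 mm, towards the robot; turned up to 11 degrees about the vertical. The dish lip must point along its +x
- tilt_bin (a joint): tilt-out bin under the tray's front lip, swung forward by this angle in rad (0 shut, 0.7 to 0.9 at the start) about its lower front edge; a stiff hinge, it stays where it is
- bin_mouth (a point): middle of the mouth of the yellow tilt-out bin (50 mm by 160 mm, long side along the tray's y), 62 to 70 mm above the bench and 26 to 40 mm in front of the tray's front face; no part of the bin is more than 86 mm above the bench
- wrench: chrome wrench, 190 mm long, lying on the bench to the right at the back; origin under its middle; leave it alone
- pliers: red plastic pliers, 160 mm long, 16 mm high, lying on the bench to the right of the tray; origin under the pivot, jaws along +x; leave them alone
- oil: green bottle, 44 mm across, 120 mm high, standing on the left; origin at the centre of its underside; leave it alone
- mug: blue mug, 80 mm across, 90 mm high, standing on the left; origin at the centre of its underside; leave it alone

How it is judged:
On the way, in this order (a step that is already met when the one before it is completed fails the run):
1. the ball lies in the middle of the dish, let go, with the dish still on the bench (horizontal distance between ball_center and dish_middle below 0.012 m and z of ball_center in the frame of dish below 0.032 m and contact force between the fingers and ball below 0.05 N and height (world z) of dish below 0.012 m), for 0.3 s.
2. the dish is lifted at least 30 mm by its grip, not yet turned (lip still 0.7 rad or more from the tray's direction), with the ball in its middle (height (world z) of dish above 0.03 m and angle between the x axis of dish and the x axis of tray, either way round above 0.7 rad and contact force between the fingers and dish above 1 N and horizontal distance between ball_center and dish_middle below 0.02 m), for 0.1 s.
At the end, for the whole second after the job is handed in: Gripper still holds the dish by its grip in the air, at rest: lip tip within 20 mm of over the mouth's middle, 95 to 160 mm above the bench, pointing at the tray within 0.17 rad; dish level within 0.1 rad; ball untouched in it within 12 mm of its middle; pot upright; dish clear of tray and bin (contact force between the fingers and dish above 1 N and distance between the grasp point and dish_grip below 0.045 m and horizontal distance between dish_lip and bin_mouth below 0.02 m and height (world z) of dish_lip between 0.095 and 0.16 m and angle between the x axis of dish and the x axis of tray, either way round below 0.17 rad and x of dish in the frame of tray below -0.15 m and angle between dish's own z axis and vertical below 0.1 rad and horizontal distance between ball_center and dish_middle below 0.012 m and z of ball_center in the frame of dish below 0.032 m and contact force between each of the arm, the fingers and ball below 0.05 N and contact force between dish and tray below 0.05 N and linear speed of dish below 0.03 m/s and angle between pot's own z axis and vertical below 0.2 rad); the arm keeps its last pose, push and grip.
It fails at once if the ball strays more than 25 mm from the middle of the dish while the dish is off the bench (height (world z) of dish above 0.015 m and horizontal distance between ball_center and dish_middle above 0.025 m).
It fails at once if the dish is tilted by more than 0.2 rad while off the bench (height (world z) of dish above 0.015 m and angle between dish's own z axis and vertical above 0.2 rad).
It fails at once if the wrench, pliers, bottle or mug is moved by more than 30 mm (distance of any of wrench, pliers, oil, mug from where it was at the start of the episode above 0.03 m).
It also fails if it takes over 72 s, if anything falls off the work surface, if the arm or the gripper's body presses on something with over 40 N, if the wrist force passes 120 N, or if a joint passes its speed limit or range.

## Working session

There is one attempt and no reset: what is moved stays moved. The work goes in short steps, Python scripts to look and compute and a tool call to move; the robot and the scene stay as the last step left them, time stands still between calls to the robot, and variables do not carry over. Pictures are saved under pics/ and viewed, at most 10 in all, crops included, and the job is handed in when it is done.

Besides the shell and the picture viewer there is one more tool, called after "Call:" as name(argument=value, ...) on one line, values as JSON. play_rows: Moves the arm, as the interface text tells. Its arguments: {"type":"object","properties":{"steps":{"type":"array"},"claw":{"type":"number"}},"required":["steps"]}

```bash
mkdir -p pics; ls
cat > h.py <<'E'
import numpy as np,cv2
from plant import manip,vision,order
from scipy.spatial.transform import Rotation as R
def Rq(q): return R.from_quat([q[1],q[2],q[3],q[0]]).as_matrix()
def cloud(name,tag=None):
    im,d=vision.grab_frame(name);c=vision.camera_info(name);K=np.array(c["K"])
    v,u=np.mgrid[:384,:512]
    p=np.stack([(u-K[0,2])/K[0,0]*d,(v-K[1,2])/K[1,1]*d,d],-1)
    P=p@Rq(c["orientation"]).T+np.array(c["eye"]); P[d==0]=np.nan
    if tag: cv2.imwrite(f"pics/{tag}.png",im)
    return im,P
def pix(name,P):
    c=vision.camera_info(name);K=np.array(c["K"]);q=(np.array(P)-c["eye"])@Rq(c["orientation"])@K.T
    return q[...,:2]/q[...,2:]
def ray(name,uv,z):
    c=vision.camera_info(name);K=np.array(c["K"])
    r=Rq(c["orientation"])@np.linalg.inv(K)@[uv[0],uv[1],1];e=np.array(c["eye"])
    return e+r*(z-e[2])/r[2]
E
python3 - <<'E'
from h import *
a,Pa=cloud("scene","s0");b,Pb=cloud("top","t0")
cv2.imwrite("pics/both.png",np.vstack([a,b])[:, :] if 0 else cv2.resize(np.hstack([a,b]),(800,300)))
for n in("scene","top"): print(vision.camera_info(n))
s=manip.state();print(s)
E
```

```text
pics
{'K': array([[419.95673299,   0.        , 249.91869582],
       [  0.        , 419.95673299, 192.5569238 ],
       [  0.        ,   0.        ,   1.        ]]), 'eye': array([1.22634981, 0.15732613, 0.93081658]), 'orientation': array([-0.19674753,  0.61324792,  0.72662856, -0.23922443])}
{'K': array([[411.98585545,   0.        , 255.07140117],
       [  0.        , 411.98585545, 187.18529704],
       [  0.        ,   0.        ,   1.        ]]), 'eye': array([0.49147078, 0.06808128, 1.21627847]), 'orientation': array([ 0.01944089, -0.70327808,  0.7093612 , -0.04276313])}
{'time': 0.1, 'joint_pos': array([ 1.05297503e+00,  5.33442194e-02,  1.61417925e+00,  1.79551227e-06,
        1.47595824e+00, -1.19033642e-01]), 'joint_vel': array([ 0.00106151, -0.00063537, -0.00383603,  0.00125281,  0.00117252,
        0.00012251]), 'joint_efforts': array([-4.81870538e-04, -3.94903421e+01, -3.71363819e+01, -1.48870172e-04,
        3.92029207e-03,  5.68345456e-06]), 'tool_pos': array([0.2424268 , 0.57545825, 0.23013936]), 'tool_rot': array([-2.96556164e-04,  1.98075202e-01,  9.80186371e-01, -8.96768160e-04]), 'contact_force': array([ 0.03869164, -0.1688972 , -0.15328207]), 'ft_torque': array([-0.0043155 ,  0.06140713, -0.00730101]), 'grasp_force': 0.0, 'gripper_width': 1.0006022474286909}
```

View pics/t0.png

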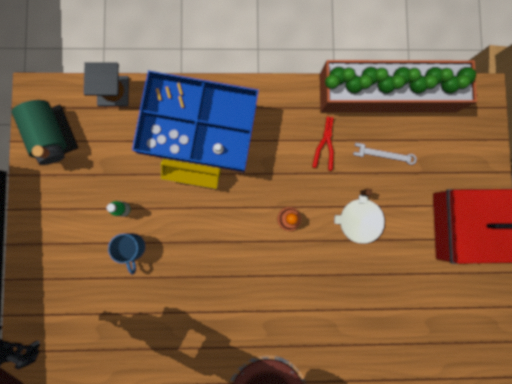

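View pics/s0.png

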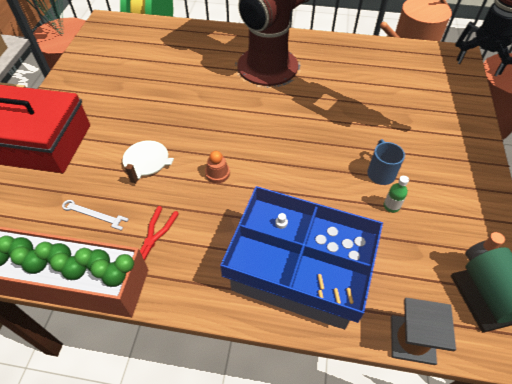

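The top view shows the ball and pot at (290,219), the dish at (362,220) with its lip at (338,219) and grip at (367,193). The tray is around (196,121) and the yellow bin around (190,174). In the scene view the ball is at (216,157), the dish at (146,158) and the grip at (131,174); the bin is hidden behind the tray.

```bash
cat > m.py <<'E'
from h import *
def comp(mask,near=None):
    n,l,st,c=cv2.connectedComponentsWithStats(mask.astype(np.uint8))
    i=1+np.argmax(st[1:,4]); return l==i,c[i],st[i]
def hsv(im): return [x.astype(int) for x in cv2.split(cv2.cvtColor(im,cv2.COLOR_BGR2HSV))]
E
python3 - <<'E'
from m import *
img={};P={}
for n in("scene","top"): img[n],P[n]=cloud(n)
T=lambda n,uv:(np.array(vision.camera_info(n)["eye"]),ray(n,uv,0))
def tri(u1,u2):
    A=np.zeros((3,3));b=np.zeros(3)
    for n,u in(("scene",u1),("top",u2)):
        e,r=T(n,u);d=(r-e)/np.linalg.norm(r-e);M=np.eye(3)-np.outer(d,d);A+=M;b+=M@e
    return np.linalg.solve(A,b)
roi={"scene":{"ball":(195,145,235,190),"dish":(115,135,180,190)},"top":{"ball":(272,200,310,240),"dish":(325,180,395,250)}}
C={}
for n in img:
    h,s,v=hsv(img[n]);X=P[n]
    def sub(r): m=np.zeros((384,512),bool);m[r[1]:r[3],r[0]:r[2]]=1;return m
    m,c,st=comp(sub(roi[n]["ball"])&(h>=8)&(h<20)&(s>200)&(v>150)&(X[...,2]>.057));C[n,"ball"]=c
    print(n,"ball",c,st,np.nanmedian(X[m],0),np.nanmax(X[m][:,2]))
    m,c,st=comp(sub(roi[n]["dish"])&(s<60)&(v>130));C[n,"dish"]=c
    print(n,"dish",c,st,np.nanpercentile(X[m],[1,50,99],axis=0).round(4).tolist())
    d=sub(roi[n]["dish"])&(X[...,2]>.045)
    print(n,"grip",d.sum(),np.median(X[d],0),X[d].max(0),X[d].min(0), np.argwhere(d).mean(0)[::-1]); C[n,"grip"]=np.argwhere(d&(X[...,2]>.07)).mean(0)[::-1]
    pt=sub(roi[n]["ball"])&(X[...,2]>.04)&(X[...,2]<.056); print("pot",pt.sum(),np.nanmedian(X[pt],0))
for k in("ball","grip"): print(k,tri(C["scene",k],C["top",k]))
n="top";h,s,v=hsv(img[n]);X=P[n]
m,c,st=comp((h>20)&(h<35)&(s>150)&(v>60)&(np.arange(512)<300)[None]);print("bin",c,st)
q=cv2.minAreaRect(np.argwhere(m)[:,::-1].astype(np.float32));print(q)
Y=X[m];print(np.percentile(Y[:,2],[1,10,25,50,75,90,99]))
m,c,st=comp((h>100)&(h<130)&(s>120)&(X[...,2]>.13)&(X[...,2]<.16));Y=X[m];print("tray",c,st,np.median(Y[:,2]))
r=cv2.minAreaRect(Y[:,:2].astype(np.float32));print(r,cv2.boxPoints(r))
import cv2
cv2.imwrite("pics/crop.png",np.hstack([cv2.resize(img["top"][150:200,150:230],None,fx=5,fy=8,interpolation=2),cv2.resize(img["top"][180:250,325:395],(400,400),interpolation=2)]))
E
```

```text
Traceback (most recent call last):
  File "m.py", line 4, in comp
    i=1+np.argmax(st[1:,4]); return l==i,c[i],st[i]
        ~~~~~~~~~^^^^^^^^^^
ValueError: attempt to get argmax of an empty sequence
```

```bash
cat > a.py <<'E'
from m import *
img={};P={}
for n in("scene","top"): img[n],P[n]=cloud(n)
T=lambda n,uv:(np.array(vision.camera_info(n)["eye"]),ray(n,uv,0))
def tri(u1,u2):
    A=np.zeros((3,3));b=np.zeros(3)
    for n,u in(("scene",u1),("top",u2)):
        e,r=T(n,u);d=(r-e)/np.linalg.norm(r-e);M=np.eye(3)-np.outer(d,d);A+=M;b+=M@e
    return np.linalg.solve(A,b)
cv2.imwrite("pics/crop.png",np.hstack([cv2.resize(img["top"][150:200,150:230],None,fx=5,fy=8,interpolation=2),cv2.resize(img["top"][180:250,325:395],(400,400),interpolation=2)]))
roi={"scene":{"ball":(195,145,235,190),"dish":(115,135,180,190)},"top":{"ball":(272,200,310,240),"dish":(325,180,395,250)}}
C={}
for n in img:
    h,s,v=hsv(img[n]);X=P[n]
    def sub(r): m=np.zeros((384,512),bool);m[r[1]:r[3],r[0]:r[2]]=1;return m
    u,w=(216,157) if n=="scene" else (291,219)
    print(n,h[w,u],s[w,u],v[w,u],X[w,u])
    m,c,st=comp(sub(roi[n]["ball"])&(h>=7)&(h<20)&(s>190)&(v>170)&~(X[...,2]<.06));C[n,"ball"]=c
    print(n,"ball",c,st,np.nanmedian(X[m],0),np.nanmax(X[m][:,2]))
    m,c,st=comp(sub(roi[n]["dish"])&(s<60)&(v>130));C[n,"dish"]=c
    print(n,"dish",c,st,np.nanpercentile(X[m],[1,50,99],axis=0).round(4).tolist())
    d=sub(roi[n]["dish"])&(X[...,2]>.045)
    print(n,"grip",d.sum(),np.median(X[d],0),X[d].max(0),X[d].min(0), np.argwhere(d).mean(0)[::-1]); C[n,"grip"]=np.argwhere(d&(X[...,2]>.07)).mean(0)[::-1]
    pt=sub(roi[n]["ball"])&(X[...,2]>.04)&(X[...,2]<.058); print("pot",pt.sum(),np.nanmedian(X[pt],0))
for k in("ball","grip"): print(k,tri(C["scene",k],C["top",k]))
n="top";h,s,v=hsv(img[n]);X=P[n]
m,c,st=comp((h>20)&(h<35)&(s>150)&(v>60)&(np.arange(512)<300)[None]);print("bin",c,st)
q=cv2.minAreaRect(np.argwhere(m)[:,::-1].astype(np.float32));print(q)
Y=X[m];print(np.nanpercentile(Y[:,2],[1,10,25,50,75,90,99]))
m,c,st=comp((h>100)&(h<130)&(s>120)&(X[...,2]>.13)&(X[...,2]<.16));Y=X[m];print("tray",c,st,np.median(Y[:,2]))
r=cv2.minAreaRect(Y[:,:2].astype(np.float32));print(r,cv2.boxPoints(r))
E
python3 a.py
```

```text
scene 14 173 250 [ 0.5171566  -0.06361665  0.0820377 ]
scene ball [215.57692308 159.        ] [210 156  12   6  26] [ 0.52088192 -0.0640095   0.0755186 ] 0.08173727359149541
scene dish [146.4922827  157.20877335] [ 122  141   52   38 1231] [[0.4359, -0.3422, -0.0012], [0.4943, -0.2783, 0.0151], [0.5682, -0.2038, 0.0269]]
scene grip 104 [ 0.5859626  -0.28533215  0.06759813] [ 0.59287811 -0.27756503  0.07849336] [ 0.57061327 -0.29630787  0.04528075] [129.60576923 169.64423077]
pot 167 [ 0.52214063 -0.06296465  0.05253014]
top 16 235 214 [ 0.50270152 -0.06751925  0.08613474]
top ball [290.37179487 218.24358974] [285 214  11  10  78] [ 0.50535539 -0.06545567  0.08546286] 0.09192951880139666
top dish [361.41860465 220.37943696] [ 334  195   51   49 1634] [[0.4374, -0.3445, -0.0002], [0.498, -0.2839, 0.017], [0.5627, -0.2067, 0.0278]]
top grip 66 [ 0.57610201 -0.28597399  0.07474266] [ 0.58536422 -0.27951355  0.08101493] [ 0.5679286  -0.29812445  0.04577254] [367.62121212 192.        ]
pot 133 [ 0.50324872 -0.0602354   0.05448003]
ball [ 0.5051204  -0.06911655  0.05898733]
grip [ 0.57727111 -0.29064549  0.06947624]
bin [189.93963463 173.23669579] [ 161  159   60   30 1259]
((189.44595336914062, 173.32432556152344), (60.17002868652344, 21.536264419555664), 9.462322235107422)
[0.02093115 0.0303359  0.04024008 0.05556186 0.07870495 0.08597505
 0.09127886]
tray [189.11842105 120.23552632] [133  72 124  98 760] 0.13826583734074416
((0.7667574882507324, 0.18787457048892975), (0.29943400621414185, 0.21900036931037903), 79.88776397705078) [[0.6326715  0.05970903]
 [0.8482698  0.02125759]
 [0.9008435  0.3160401 ]
 [0.68524516 0.35449153]]
```

View pics/crop.png

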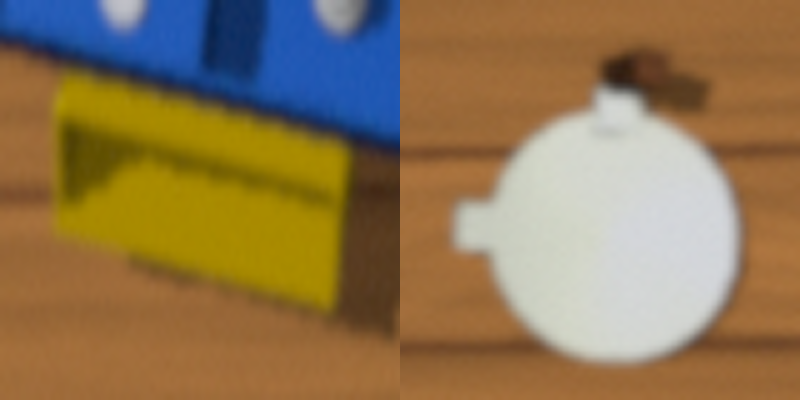

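The crop shows the bin mouth as the lower dark-edged part between the back-rim ridge (crop y about 110-200) and the front edge (y about 240-310). The strip above it is the outside of the bin's back wall. The dish's lip points left at (455,225), and the grip top is near (625,65).

```bash
cat > b.py <<'E'
exec(open("a.py").read().split("roi=")[0].replace("pics/crop.png","pics/x.png"))
C={}
# average several depths on top
Z=[P["top"]]+[cloud("top")[1] for _ in range(5)]; X=np.nanmedian(Z,0)
h,s,v=hsv(img["top"])
ang=np.arctan2(.02126-.05971,.84827-.63267);ex=np.array([np.cos(ang),np.sin(ang)]);ey=np.array([-ex[1],ex[0]])
F=np.array([.6590,.2071]); print("tray ang",ang)
m,c,st=comp((h>20)&(h<35)&(s>150)&(v>60)&(np.arange(512)<300)[None])
Y=X[m];tx=(Y[:,:2]-F)@ex;ty=(Y[:,:2]-F)@ey
print("bin ty",np.nanpercentile(ty,[1,50,99]))
for a in np.arange(-.09,.02,.006):
    k=(tx>a)&(tx<a+.006)&(abs(ty-np.nanmedian(ty))<.055); 
    if k.sum(): print(round(a+.003,3),k.sum(),Y[k,2].mean().round(4))
for n,c0 in(("scene",(216,158)),("top",(290,219))):
    h,s,v=hsv(img[n]);x,y=c0
    print(n);sl=(slice(y-11,y+12),slice(x-10,x+11))
    print(h[sl][:,10],s[sl][:,10],v[sl][:,10]); print(h[y,x-10:x+11],s[y,x-10:x+11])
# dish circle: rim
for n,r in(("scene",(115,135,180,190)),("top",(325,180,395,250))):
    h,s,v=hsv(img[n]);M=np.zeros((384,512),bool);M[r[1]:r[3],r[0]:r[2]]=1
    m,c,st=comp(M&(s<70)&(v>110))
    o=cv2.morphologyEx(m.astype(np.uint8),cv2.MORPH_OPEN,cv2.getStructuringElement(2,(23,23)))
    ct=max(cv2.findContours(o,0,1)[0],key=len)[:,0]
    W=np.array([ray(n,p,.022)[:2] for p in ct]); A=np.c_[2*W,np.ones(len(W))];q=np.linalg.lstsq(A,(W**2).sum(1),rcond=None)[0]
    cc=q[:2];print(n,"dish c",cc,"r",np.sqrt(q[2]+cc@cc))
    L=np.array([ray(n,p[::-1],.023)[:2] for p in np.argwhere(m)]);dl=L-cc;k=(np.hypot(*dl.T)>.0665)&(dl[:,1]>abs(dl[:,0]))
    print("lip",k.sum(),np.degrees(np.arctan2(*dl[k].mean(0)[::-1])),np.hypot(*dl[k].T).max())
E
python3 b.py
```

```text
tray ang -0.17648410270051368
bin ty [-0.08020396  0.00109227  0.07900066]
-0.057 19 0.0589
-0.051 89 0.0547
-0.045 76 0.0542
-0.039 76 0.0492
-0.033 75 0.0434
-0.027 74 0.0384
-0.021 72 0.0328
-0.015 151 0.0593
-0.009 92 0.073
-0.003 76 0.0787
0.003 40 0.0802
scene
[15 15 15 13 14 15 16 17 18 16 14 13 11 11 10 11  9  8  9  9  9  8  8] [138 138 142 159 179 175 173 168 156 163 173 179 190 191 195 191 180 158
 150 145 151 159 160] [231 227 217 217 250 252 252 252 252 252 250 243 232 214 182 143  99 155
 237 239 235 152 142]
[15 14 11 10 10 10 11 11 11 12 13 13 13 12 11 11  9  9 10 13 14] [138 144 149 170 194 192 194 189 189 185 179 183 183 186 192 189 163 149
 148 145 144]
top
[ 9  9  9  9 10 12 14 15 15 15 16 16 15 15 14 13 12 10  9  9  8  9 11] [170 171 169 172 188 221 251 255 250 229 231 233 249 255 255 236 207 180
 172 174 169 168 168] [129 130 151 165 163 164 180 198 209 215 214 213 211 205 190 172 160 163
 166 144 119 126 143]
[ 8  9  9  9 10 11 13 15 15 15 16 16 15 15 15 14 14 12 10  9 10] [171 174 170 168 175 192 226 255 248 240 233 237 241 254 255 252 247 226
 191 174 166]
scene dish c [ 0.4963827  -0.27508581] r 0.060431020169712205
lip 28 84.10536165427547 0.07694074606019224
top dish c [ 0.49632278 -0.28317849] r 0.064317273952363Traceback (most recent call last):
  File "b.py", line 26, in <module>
    L=np.array([ray(n,p[::-1],.023)[:2] for p in np.argwhere(m)]);dl=L-cc;k=(np.hypot(*dl.T)>.0665)&(dl[:,1]>abs(dl[:,0]))
                ~~~^^^^^^^^^^^^^^^^
  File "h.py", line 16, in ray
    c=vision.camera_info(name);K=np.array(c["K"])
ValueError: time passes only in moves, steps and waits
```

```bash
cat >> h.py <<'E'
import functools
vision_ci=functools.lru_cache(None)(vision.camera_info)
class _V:
    camera_info=staticmethod(vision_ci); grab_frame=staticmethod(vision.grab_frame)
vision=_V
E
cat > c.py <<'E'
from m import *
img={};P={}
for n in("scene","top"): img[n],P[n]=cloud(n)
def tri(u1,u2):
    A=np.zeros((3,3));b=np.zeros(3)
    for n,u in(("scene",u1),("top",u2)):
        e=np.array(vision.camera_info(n)["eye"]);r=ray(n,u,0);d=(r-e)/np.linalg.norm(r-e);M=np.eye(3)-np.outer(d,d);A+=M;b+=M@e
    return np.linalg.solve(A,b)
E
cat > b2.py <<'E'
from c import *
C={}
for n,r,rb,g in(("scene",(115,135,180,190),(203,146,228,164),(120,155,142,190)),("top",(325,180,395,250),(275,203,307,235),(355,180,382,200))):
    h,s,v=hsv(img[n])
    def sub(r): m=np.zeros((384,512),bool);m[r[1]:r[3],r[0]:r[2]]=1;return m
    m,c,st=comp(sub(rb)&(h>=10)&(h<20)&(s>(155 if n=="scene" else 195))&(v>(190 if n=="scene" else 150)));
    C[n,"ball"],rad=cv2.minEnclosingCircle(np.argwhere(m)[:,::-1].astype(np.float32));print(n,"ball",C[n,"ball"],rad,st,"on z=.072:",ray(n,C[n,"ball"],.072))
    m,c,st=comp(sub(r)&(s<70)&(v>110))
    o=cv2.morphologyEx(m.astype(np.uint8),cv2.MORPH_OPEN,cv2.getStructuringElement(2,(23,23)))
    ct=max(cv2.findContours(o,0,1)[0],key=len)[:,0]
    W=np.array([ray(n,p,.022)[:2] for p in ct]); A=np.c_[2*W,np.ones(len(W))];q=np.linalg.lstsq(A,(W**2).sum(1),rcond=None)[0]
    cc=q[:2];print(n,"dish c",cc,"r",np.sqrt(q[2]+cc@cc))
    L=np.array([ray(n,p[::-1],.023)[:2] for p in np.argwhere(m)]);dl=L-cc;k=(np.hypot(*dl.T)>.0675)&(dl[:,1]>abs(dl[:,0]))
    print("lip",k.sum(),np.degrees(np.arctan2(*dl[k].mean(0)[::-1])),np.hypot(*dl[k].T).max())
    k=sub(g)&(P[n][...,2]>.071);G=P[n][k];print("grip top",k.sum(),G.mean(0),G.min(0),G.max(0));C[n,"grip"]=np.argwhere(k).mean(0)[::-1]
    print("   ray",ray(n,C[n,"grip"],.077))
for k in("ball","grip"): print(k,tri(C["scene",k],C["top",k]))
E
python3 b2.py
```

```text
scene ball (215.74000549316406, 155.55999755859375) 6.285094738006592 [210 150  13  11 104] on z=.072: [ 0.50386101 -0.06804159  0.072     ]
scene dish c [ 0.49715131 -0.27516547] r 0.06081901620422777
lip 26 84.80104391970146 0.07703550659238827
grip top 40 [ 0.58114642 -0.28672285  0.0751742 ] [ 0.57074086 -0.29586371  0.07117504] [ 0.58967389 -0.27809291  0.07834396]
   ray [ 0.58253779 -0.2857761   0.077     ]
top ball (290.8735046386719, 218.09036254882812) 5.973945617675781 [285 213  12  12 107] on z=.072: [ 0.50536585 -0.06890723  0.072     ]
top dish c [ 0.49631625 -0.28323242] r 0.06438705847013007
lip 48 85.88683411038792 0.08307249794520406
grip top 42 [ 0.5774065  -0.28896134  0.07754182] [ 0.57019304 -0.29920697  0.07250561] [ 0.58482736 -0.27997837  0.0825212 ]
   ray [ 0.57744476 -0.28913104  0.077     ]
ball [ 0.50525584 -0.06817015  0.07361677]
grip [ 0.57768637 -0.29016078  0.0705695 ]
```

Ball centre is about (0.505, -0.0685, 0.0725). The dish is centred at (0.4965, -0.2825) with its lip heading 85.6°, and the grip is at (0.578, -0.289). The tray heading is -10.1° and the bin mouth is at about (0.6255, 0.213). I'm starting the move.

```bash
cat > go.py <<'E'
# usage: go.py x y z heading(deg of tool x, tool down) -> row from current pose
import sys
from h import *
x,y,z,hd=map(float,sys.argv[1:5]);s=manip.state();Rc=Rq(s["tool_rot"]);a=np.radians(hd)
Rt=np.array([[np.cos(a),np.sin(a),0],[np.sin(a),-np.cos(a),0],[0,0,-1.]])
print("row",((np.array([x,y,z])-s["tool_pos"])@Rc*1000).round(1),np.degrees(R.from_matrix(Rc.T@Rt).as_rotvec()).round(2))
print(s["time"],s["tool_pos"].round(4),"j",s["joint_pos"].round(2),"w",s["gripper_width"],s["grasp_force"],s["contact_force"].round(2))
E
python3 go.py .505 -.0685 .2 175.5
```

```text
row [-492.  -492.    31.3] [  0.     0.   -18.35]
0.75 [0.2427 0.576  0.2314] j [ 1.05  0.05  1.61 -0.    1.48 -0.12] w 0.9958539565432623 0.0 [-1.06 -0.18 -0.3 ]
```

Call:
play_rows(steps=[[[-40,-40,0,0,0,-3],[-80,-80,2,0,0,-6],[-120,-120,5,0,0,-9],[-160,-160,8,0,0,-12],[-200,-200,10,0,0,-15],[-240,-240,12,0,0,-18],[-280,-280,15,0,0,-18.3],[-320,-320,18,0,0,-18.3],[-360,-360,20,0,0,-18.3],[-400,-400,20,0,0,-18.3],[-430,-430,20,0,0,-18.3],[-440,-440,20,0,0,-18.3]]], claw=1)

```text
time: 1.75
tool_pos: [0.4314, 0.1112, 0.2143]
tool_rot: [0.001, 0.04, 0.999, 0.0]
contact_force: [1.2, -0.8, 0.1]
gripper_width: 1.0
grasp_force: 0.0
```

```bash
python3 go.py .505 -.0685 .12 175.5; python3 go.py .505 -.0685 .06 175.5
```

```text
row [ -87.5 -173.4   94.4] [ 0.02  0.08 -0.04]
1.75 [0.4314 0.1112 0.2143] j [ 0.08 -0.39  2.03  0.    1.5  -1.41] w 0.9996523975437852 0.0 [ 1.19 -0.83  0.13]
row [ -87.4 -173.4  154.4] [ 0.02  0.08 -0.04]
1.75 [0.4314 0.1112 0.2143] j [ 0.08 -0.39  2.03  0.    1.5  -1.41] w 0.9996523975437852 0.0 [ 1.19 -0.83  0.13]
```

Call:
play_rows(steps=[[[-20,-35,10,0,0,0],[-40,-75,25,0,0,0],[-60,-110,40,0,0,0],[-80,-150,55,0,0,0],[-87,-170,70,0,0,0],[-87,-173,80,0,0,0],[-87,-173,80,0,0,0],[-87,-173,80,0,0,0]]])

```text
time: 2.42
tool_pos: [0.5035, -0.0658, 0.1334]
tool_rot: [-0.001, 0.04, 0.999, 0.0]
contact_force: [-0.6, 0.1, -0.8]
gripper_width: 1.001
grasp_force: 0.0
```

```bash
python3 go.py .505 -.0685 .12 175.5; python3 go.py .505 -.0685 .06 175.5
```

```text
row [-1.8 -2.6 13.4] [ 0.05 -0.1  -0.08]
2.4167 [ 0.5035 -0.0658  0.1334] j [-0.28 -0.15  1.97  0.    1.32 -1.77] w 1.0009319016414624 0.0 [-0.65  0.08 -0.85]
row [-1.9 -2.6 73.4] [ 0.05 -0.1  -0.08]
2.4167 [ 0.5035 -0.0658  0.1334] j [-0.28 -0.15  1.97  0.    1.32 -1.77] w 1.0009319016414624 0.0 [-0.65  0.08 -0.85]
```

Call:
play_rows(steps=[[[-2,-3,15,0,0,0],[-2,-3,30,0,0,0],[-2,-3,45,0,0,0],[-2,-3,55,0,0,0],[-2,-3,65,0,0,0],[-2,-3,73,0,0,0],[-2,-3,73,0,0,0],[-2,-3,73,0,0,0],[-2,-3,73,0,0,0]]])

```text
time: 3.17
tool_pos: [0.5065, -0.0694, 0.0618]
tool_rot: [0.001, 0.04, 0.999, -0.0]
contact_force: [-0.2, -0.1, 0.0]
gripper_width: 1.004
grasp_force: 0.0
```

```bash
python3 go.py .505 -.0685 .06 175.5
python3 - <<'E'
from h import *
a,_=cloud("scene");b,_=cloud("top")
cv2.imwrite("pics/g1.png",np.hstack([cv2.resize(a[110:210,160:270],(400,400)),cv2.resize(b[170:270,240:340],(400,400))]))
E
```

```text
row [1.5 0.8 1.8] [-0.02  0.08 -0.04]
3.1667 [ 0.5065 -0.0694  0.0618] j [-0.28 -0.05  2.01  0.    1.18 -1.77] w 1.0041579104624234 0.0 [-0.23 -0.12  0.05]
```

View pics/g1.png

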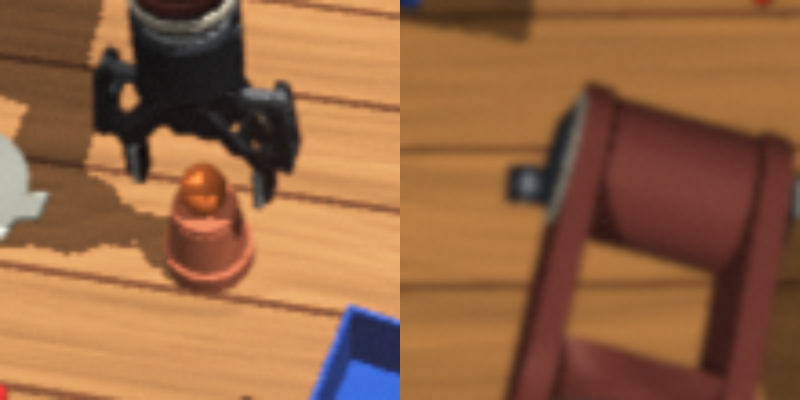

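The fingers straddle the ball: fingertips at crop (137,175) and (265,200), ball at (205,188). I'm closing now.

Call:
play_rows(steps=[[[0,0,1,0,0,0],[0,0,1,0,0,0],[0,0,1,0,0,0],[0,0,1,0,0,0],[0,0,1,0,0,0],[0,0,1,0,0,0],[0,0,1,0,0,0],[0,0,1,0,0,0],[0,0,1,0,0,0],[0,0,1,0,0,0]]], claw=-1)

```text
time: 4.1
tool_pos: [0.506, -0.0694, 0.0603]
tool_rot: [0.0, 0.04, 0.999, -0.0]
contact_force: [-1.1, 1.0, 4.0]
gripper_width: 0.387
grasp_force: 59.4
```

Call:
play_rows(steps=[[[0,0,-5,0,0,0],[0,0,-15,0,0,0],[0,0,-30,0,0,0],[0,0,-45,0,0,0],[0,0,-60,0,0,0],[0,0,-70,0,0,0],[0,0,-75,0,0,0],[0,0,-75,0,0,0],[0,0,-75,0,0,0]]])

```text
time: 4.85
tool_pos: [0.5057, -0.0693, 0.1348]
tool_rot: [-0.0, 0.04, 0.999, 0.0]
contact_force: [0.4, -0.6, -0.3]
gripper_width: 0.386
grasp_force: 59.5
```

```bash
python3 go.py .4965 -.2825 .12 175.5
python3 - <<'E'
from h import *
a,_=cloud("scene");b,_=cloud("top")
cv2.imwrite("pics/g2.png",cv2.resize(a[80:210,130:270],(800,600)))
E
```

```text
row [  -7.7 -213.3   14.8] [ 0.   -0.01 -0.05]
4.85 [ 0.5057 -0.0693  0.1348] j [-0.28 -0.14  1.97  0.    1.32 -1.77] w 0.38596392746037117 59.53546643257141 [ 0.42 -0.65 -0.25]
```

View pics/g2.png

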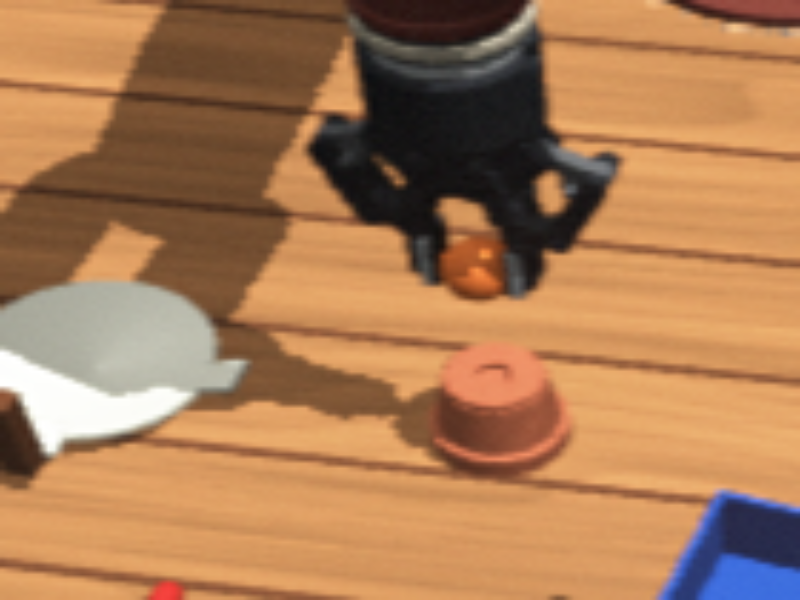

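The ball is held at crop (478,266), and the pot is still standing. I'm carrying the ball to the dish.

Call:
play_rows(steps=[[[0,-15,0,0,0,0],[-2,-40,0,0,0,0],[-3,-70,0,0,0,0],[-4,-100,0,0,0,0],[-5,-130,0,0,0,0],[-6,-160,0,0,0,0],[-7,-185,5,0,0,0],[-8,-205,10,0,0,0],[-9,-213,15,0,0,0],[-9,-213,15,0,0,0],[-9,-213,15,0,0,0],[-9,-213,15,0,0,0]]])

```text
time: 5.95
tool_pos: [0.4979, -0.2811, 0.1196]
tool_rot: [-0.0, 0.039, 0.999, 0.001]
contact_force: [-0.8, -0.4, 0.2]
gripper_width: 0.387
grasp_force: 59.6
```

```bash
python3 go.py .4975 -.2825 .018 175.5
python3 - <<'E'
from c import *
n="scene";h,s,v=hsv(img[n])
p=pix(n,[.4965,-.2825,.13]).astype(int);m=np.zeros((384,512),bool);m[p[1]-25:p[1]+25,p[0]-25:p[0]+25]=1
m,c,st=comp(m&(h>=6)&(h<20)&(s>165)&(v>120));print(p,c,st,np.nanmedian(P[n][m],0))
E
```

```text
row [  0.2  -1.5 101.6] [ 0.06 -0.04  0.  ]
5.95 [ 0.4979 -0.2811  0.1196] j [-0.64  0.02  1.84  0.    1.28 -2.14] w 0.38743825342788013 59.60989594459534 [-0.83 -0.38  0.25]
[135 129] [134.95454545 129.84090909] [131 124  10  13  88] [ 0.50951369 -0.2791079   0.14010846]
```

Call:
play_rows(steps=[[[0,-1,15,0,0,0],[1,-1,35,0,0,0],[1,-1,55,0,0,0],[1,-1,70,0,0,0],[1,-1,82,0,0,0],[1,-1,90,0,0,0],[1,-1,96,0,0,0],[1,-1,100,0,0,0],[1,-1,101,0,0,0],[1,-1,101,0,0,0],[1,-1,101,0,0,0]]])

```text
time: 6.97
tool_pos: [0.4974, -0.2837, 0.0198]
tool_rot: [0.001, 0.04, 0.999, -0.0]
contact_force: [-0.1, -0.3, 0.1]
gripper_width: 0.386
grasp_force: 59.6
```

Call:
play_rows(steps=[[[0,0,0,0,0,0],[0,0,0,0,0,0],[0,0,0,0,0,0],[0,0,0,0,0,0],[0,0,0,0,0,0],[0,0,0,0,0,0]]], claw=0.3)

```text
time: 7.47
tool_pos: [0.4969, -0.2833, 0.0191]
tool_rot: [0.0, 0.04, 0.999, -0.0]
contact_force: [0.8, 0.3, 0.9]
gripper_width: 0.649
grasp_force: 0.0
```

Call:
play_rows(steps=[[[0,0,-4,0,0,0],[0,0,-12,0,0,0],[0,0,-25,0,0,0],[0,0,-45,0,0,0],[0,0,-70,0,0,0],[0,0,-95,0,0,0],[0,0,-120,0,0,0],[0,0,-135,0,0,0],[0,0,-140,0,0,0],[0,0,-140,0,0,0],[0,0,-140,0,0,0],[0,0,-140,0,0,0]]])

```text
time: 8.47
tool_pos: [0.496, -0.2827, 0.1575]
tool_rot: [-0.001, 0.04, 0.999, 0.001]
contact_force: [-0.2, -0.3, -0.4]
gripper_width: 0.655
grasp_force: 0.0
```

Call:
play_rows(steps=[[[40,20,0,0,0,0],[80,60,0,0,0,0],[100,90,0,0,0,0],[100,125,0,0,0,0],[100,150,0,0,0,0],[100,150,0,0,0,0],[100,150,0,0,0,0],[100,150,0,0,0,0],[100,150,0,0,0,0],[100,150,0,0,0,0]]])

```text
time: 9.3
tool_pos: [0.409, -0.1267, 0.1587]
tool_rot: [-0.0, 0.04, 0.999, 0.0]
contact_force: [-0.2, -0.2, 0.9]
gripper_width: 0.649
grasp_force: 0.0
```

```bash
sed -e 's/(203,146,228,164)/(125,140,170,180)/' -e 's/(275,203,307,235)/(345,200,385,240)/' -e 's/z=.072:",ray(n,C\[n,"ball"\],.072)/z=.027",ray(n,C[n,"ball"],.027)/' b2.py > b3.py; echo 'cv2.imwrite("pics/d1.png",np.hstack([cv2.resize(img["scene"][110:210,90:200],(400,400)),cv2.resize(img["top"][170:270,310:410],(400,400))]))'>>b3.py; python3 b3.py
```

```text
scene ball (144.89999389648438, 154.5) 5.124545574188232 [140 151  11   9  72] on z=.027 [ 0.49532628 -0.28065353  0.027     ]Traceback (most recent call last):
  File "b3.py", line 10, in <module>
    ct=max(cv2.findContours(o,0,1)[0],key=len)[:,0]
       ~~~^^^^^^^^^^^^^^^^^^^^^^^^^^^^^^^^^^^^
ValueError: max() iterable argument is empty
```

```bash
sed -i 's/    o=cv2/    kk=cv2.findContours(m.astype(np.uint8),0,1)[0];m=cv2.drawContours(np.zeros((384,512),np.uint8),kk,-1,1,-1).astype(bool)\n    o=cv2/; s/max(cv2.findContours(o,0,1)\[0\],key=len)/max(cv2.findContours(o,0,1)[0],key=len,default=np.argwhere(m)[:,None,::-1])/' b3.py; python3 b3.py
```

```text
scene ball (144.5, 155.0) 5.500100135803223 [139 151  12   9  73] on z=.027 [ 0.4973325  -0.28118525  0.027     ]
scene dish c [ 0.49688641 -0.27513147] r 0.06096178953572315
lip 26 84.5884565212425 0.07699544470301083
grip top 41 [ 0.58144333 -0.28713774  0.07517481] [ 0.56782731 -0.29717744  0.07105729] [ 0.59065307 -0.2793813   0.07932376]
   ray [ 0.58283536 -0.28618912  0.077     ]
top ball (362.6363525390625, 220.72727966308594) 4.6931610107421875 [358 217  10   9  69] on z=.027 [ 0.49626767 -0.28320621  0.027     ]
top dish c [ 0.49643086 -0.28325781] r 0.06438911028806048
lip 47 85.78742398832243 0.08308583270938164
grip top 44 [ 0.5769929  -0.28915692  0.07705918] [ 0.56766847 -0.29856807  0.07225478] [ 0.5848071  -0.28094203  0.08315441]
   ray [ 0.57699756 -0.28917982  0.077     ]
ball [ 0.49609142 -0.2828162   0.02546603]
grip [ 0.57736287 -0.29073051  0.06974084]
```

View pics/d1.png

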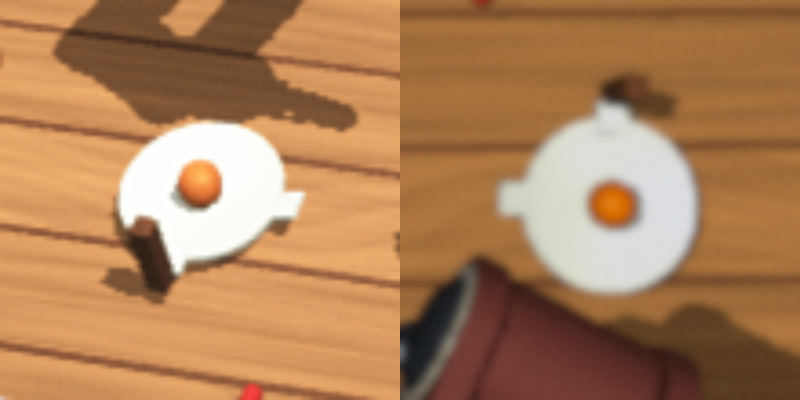

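The ball sits mid-dish at (0.496, -0.283) and the dish hasn't moved. I'll turn the tool and go to the grip, closing along the dish's y so the flat pad faces resist the overhang.

```bash
python3 go.py .578 -.2893 .15 85.6
```

```text
row [-181.5 -148.8    8.8] [-1.000e-02 -2.000e-02  8.979e+01]
9.5 [ 0.409  -0.1264  0.1589] j [-0.47 -0.4   2.13 -0.    1.41 -1.96] w 0.6489398594414502 0.0 [-0.27 -0.38  0.02]
```

Call:
play_rows(steps=[[[-10,-10,0,0,0,7],[-25,-20,0,0,0,14],[-40,-35,0,0,0,21],[-60,-50,0,0,0,28],[-80,-65,0,0,0,35],[-100,-80,0,0,0,42],[-120,-98,0,0,0,49],[-140,-115,0,0,0,56],[-155,-130,0,0,0,63],[-170,-140,0,0,0,70],[-180,-148,0,0,0,77],[-181,-149,0,0,0,84]]])

```text
time: 10.5
tool_pos: [0.5789, -0.2907, 0.1587]
tool_rot: [0.0, 0.701, 0.713, -0.0]
contact_force: [0.4, 1.2, -0.3]
gripper_width: 0.652
grasp_force: 0.0
```

Call:
play_rows(steps=[[[0,0,0,0,0,5],[0,0,0,0,0,6],[0,0,0,0,0,6],[0,0,0,0,0,6]]])

```text
time: 10.83
tool_pos: [0.5775, -0.2888, 0.1588]
tool_rot: [-0.0, 0.734, 0.679, -0.0]
contact_force: [0.3, 0.3, -0.8]
gripper_width: 0.652
grasp_force: 0.0
```

```bash
python3 go.py .578 -.2893 .036 85.6
```

```text
row [ -0.5   0.6 122.8] [-0.01 -0.01 -0.06]
10.8333 [ 0.5775 -0.2888  0.1588] j [-0.58  0.15  1.63 -0.    1.36 -0.5 ] w 0.6517276745262927 0.0 [ 0.32  0.32 -0.82]
```

Call:
play_rows(steps=[[[0,0,20,0,0,0],[0,0,40,0,0,0],[0,0,60,0,0,0],[0,0,80,0,0,0],[0,0,95,0,0,0],[0,0,108,0,0,0],[0,0,117,0,0,0],[0,0,122,0,0,0],[0,0,122,0,0,0],[0,0,122,0,0,0],[0,0,122,0,0,0]]])

```text
time: 11.75
tool_pos: [0.5785, -0.2892, 0.0383]
tool_rot: [0.001, 0.735, 0.679, 0.0]
contact_force: [0.1, -0.1, -0.9]
gripper_width: 0.656
grasp_force: 0.0
```

```bash
python3 go.py .578 -.2893 .036 85.6
python3 - <<'E'
from h import *
a,_=cloud("scene");b,_=cloud("top")
cv2.imwrite("pics/g3.png",np.hstack([cv2.resize(a[90:190,80:190],(400,400)),cv2.resize(b[160:260,310:410],(400,400))]))
E
```

```text
row [-0.1 -0.5  2.3] [ 0.11  0.06 -0.14]
11.75 [ 0.5785 -0.2892  0.0383] j [-0.58  0.28  1.69  0.    1.16 -0.5 ] w 0.6559663725138601 0.0 [ 0.09 -0.1  -0.89]
```

View pics/g3.png

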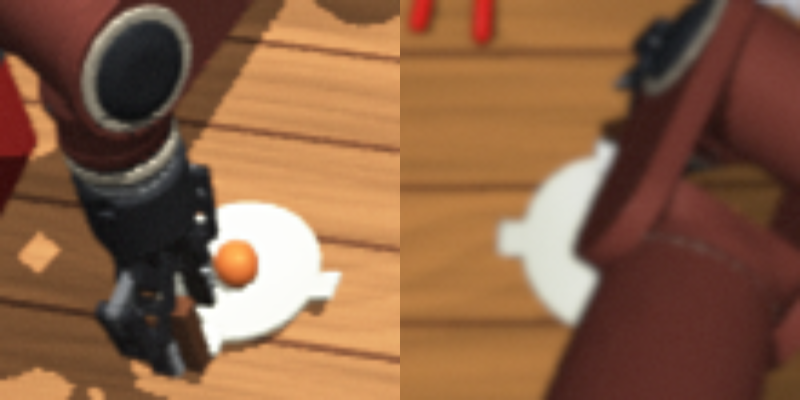

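The grip stands between the fingers at crop (190,335), and the ball is still in the middle. I'm closing in two stages.

Call:
play_rows(steps=[[[0,0,1,0,0,0],[0,0,1,0,0,0],[0,0,1,0,0,0],[0,0,1,0,0,0],[0,0,1,0,0,0],[0,0,1,0,0,0]]], claw=-0.4)

```text
time: 12.35
tool_pos: [0.5777, -0.2887, 0.036]
tool_rot: [0.0, 0.735, 0.678, 0.0]
contact_force: [1.3, -0.6, 0.1]
gripper_width: 0.303
grasp_force: 0.0
```

Call:
play_rows(steps=[[[0,0,0,0,0,0],[0,0,0,0,0,0],[0,0,0,0,0,0],[0,0,0,0,0,0],[0,0,0,0,0,0],[0,0,0,0,0,0],[0,0,0,0,0,0],[0,0,0,0,0,0],[0,0,0,0,0,0],[0,0,0,0,0,0]]], claw=-1)

```text
time: 13.18
tool_pos: [0.5777, -0.2888, 0.0361]
tool_rot: [0.0, 0.735, 0.678, 0.0]
contact_force: [0.1, 0.8, 1.4]
gripper_width: 0.204
grasp_force: 58.9
```

Call:
play_rows(steps=[[[0,0,-1,0,0,0],[0,0,-2,0,0,0],[0,0,-3,0,0,0],[0,0,-5,0,0,0],[0,0,-7,0,0,0],[0,0,-9,0,0,0],[0,0,-11,0,0,0],[0,0,-12,0,0,0],[0,0,-12,0,0,0],[0,0,-12,0,0,0],[0,0,-12,0,0,0],[0,0,-12,0,0,0]]])

```text
time: 14.18
tool_pos: [0.5776, -0.2887, 0.0478]
tool_rot: [-0.0, 0.735, 0.678, -0.0]
contact_force: [-1.1, 0.1, -1.8]
gripper_width: 0.204
grasp_force: 58.5
```

```bash
cat > d.py <<'E'
from c import *
import sys
# dish plane tilt in scene view and ball position; args: expected dish centre
c0=np.array(list(map(float,sys.argv[1:4])))
n="scene";X=P[n];h,s,v=hsv(img[n])
m=(s<75)&(v>90)&(np.hypot(X[...,0]-c0[0],X[...,1]-c0[1])<.068)&(abs(X[...,2]-c0[2]-.016)<.018)
r=np.hypot(X[...,0]-c0[0],X[...,1]-c0[1]);Y=X[m]
def fit(Y):  # cone-ish floor: z=a+bx+cy+d r^2
    q=Y[:,:2]-c0[:2];A=np.c_[np.ones(len(q)),q,(q**2).sum(1)];return np.linalg.lstsq(A,Y[:,2],rcond=None)[0]
f=fit(Y);print("pts",m.sum(),"z0",f[0],"tilt x,y",f[1:3],"centroid",np.median(Y,0))
p=pix(n,c0+[0,0,.027]).astype(int);b=np.zeros((384,512),bool);b[max(p[1]-14,0):p[1]+14,max(p[0]-14,0):p[0]+14]=1
b,c,st=comp(b&(h>=6)&(h<20)&(s>165)&(v>120));print("ball",ray(n,c,c0[2]+.027),st)
E
python3 d.py .4965 -.283 .012; python3 go.py .578 -.289 .12 85.6
```

```text
pts 776 z0 0.02086637617593088 tilt x,y [-0.01116585 -0.01025035] centroid [ 0.49355068 -0.26459157  0.02704562]
ball [ 0.49922723 -0.28033086  0.039     ] [139 148  11  10  86]
row [ -0.3   0.5 -72.2] [-0.02 -0.01 -0.15]
14.2833 [ 0.5775 -0.2887  0.0478] j [-0.58  0.27  1.69 -0.    1.18 -0.5 ] w 0.20200191000912 58.49022388458252 [-0.19 -0.16 -2.4 ]
```

Call:
play_rows(steps=[[[0,0,-2,0,0,0],[0,0,-6,0,0,0],[0,0,-12,0,0,0],[0,0,-20,0,0,0],[0,0,-30,0,0,0],[0,0,-40,0,0,0],[0,0,-50,0,0,0],[0,0,-60,0,0,0],[0,0,-68,0,0,0],[0,0,-74,0,0,0],[0,0,-78,0,0,0],[0,0,-80,0,0,0]]])

```text
time: 15.28
tool_pos: [0.5779, -0.2889, 0.1288]
tool_rot: [0.0, 0.735, 0.678, 0.0]
contact_force: [-0.1, -0.5, -2.9]
gripper_width: 0.204
grasp_force: 58.5
```

Call:
play_rows(steps=[[[0,0,-4,0,0,0],[0,0,-8,0,0,0],[0,0,-10,0,0,0],[0,0,-10,0,0,0],[0,0,-10,0,0,0],[0,0,-10,0,0,0]]])

```text
time: 15.78
tool_pos: [0.5775, -0.2886, 0.1376]
tool_rot: [-0.0, 0.735, 0.678, -0.0]
contact_force: [-0.8, 0.6, -1.8]
gripper_width: 0.206
grasp_force: 58.5
```

```bash
python3 d.py .4965 -.283 .102; python3 go.py .578 -.289 .138 85.6; python3 go.py .5343 .1461 .138 -10.1
```

```text
pts 857 z0 0.11092894142646784 tilt x,y [-0.00717105 -0.01097843] centroid [ 0.4936779  -0.26499336  0.11678661]
ball [ 0.49907212 -0.27951657  0.129     ] [131 125  12  11 100]
row [-0.3  0.6 -0.4] [-0.04 -0.02 -0.15]
15.8833 [ 0.5775 -0.2886  0.1376] j [-0.58  0.17  1.64 -0.    1.33 -0.5 ] w 0.20150633144298544 58.527401089668274 [ 0.13 -0.36 -1.28]
row [ 4.299e+02 -7.750e+01 -2.000e-01] [-4.000e-02  2.000e-02  9.555e+01]
15.8833 [ 0.5775 -0.2886  0.1376] j [-0.58  0.17  1.64 -0.    1.33 -0.5 ] w 0.20150633144298544 58.527401089668274 [ 0.13 -0.36 -1.28]
```

Call:
play_rows(steps=[[[0,0,0,0,0,0.5],[0,0,0,0,0,1.5],[0,0,0,0,0,3],[0,0,0,0,0,5],[0,0,0,0,0,8],[0,0,0,0,0,11],[0,0,0,0,0,14],[0,0,0,0,0,17],[0,0,0,0,0,20],[0,0,0,0,0,23],[0,0,0,0,0,26],[0,0,0,0,0,29]]])

```text
time: 16.88
tool_pos: [0.5776, -0.2888, 0.1379]
tool_rot: [0.0, 0.882, 0.471, -0.0]
contact_force: [-0.5, 0.3, -2.4]
gripper_width: 0.205
grasp_force: 58.5
```

Call:
play_rows(steps=[[[0,0,0,0,0,3],[0,0,0,0,0,6],[0,0,0,0,0,9],[0,0,0,0,0,12],[0,0,0,0,0,15],[0,0,0,0,0,18],[0,0,0,0,0,21],[0,0,0,0,0,24],[0,0,0,0,0,27],[0,0,0,0,0,30],[0,0,0,0,0,33],[0,0,0,0,0,36]]])

```text
time: 17.88
tool_pos: [0.5776, -0.2888, 0.1379]
tool_rot: [0.0, 0.984, 0.176, -0.0]
contact_force: [0.0, 0.8, -2.3]
gripper_width: 0.207
grasp_force: 58.5
```

Call:
play_rows(steps=[[[0,0,0,0,0,3],[0,0,0,0,0,6],[0,0,0,0,0,9],[0,0,0,0,0,12],[0,0,0,0,0,15],[0,0,0,0,0,18],[0,0,0,0,0,21],[0,0,0,0,0,24],[0,0,0,0,0,26.5],[0,0,0,0,0,28.5],[0,0,0,0,0,30],[0,0,0,0,0,30.5]]])

```text
time: 18.88
tool_pos: [0.5775, -0.2888, 0.1379]
tool_rot: [0.0, 0.996, -0.088, -0.0]
contact_force: [-0.7, 0.1, -1.7]
gripper_width: 0.204
grasp_force: 58.5
```

```bash
python3 go.py .5343 .1461 .138 -10.1;  python3 d.py .592 -.208 .102
```

```text
row [-1.190e+02 -4.205e+02 -2.000e-01] [ 0.01  0.03 -0.03]
18.8833 [ 0.5775 -0.2888  0.1379] j [-0.58  0.17  1.64 -0.    1.33  1.17] w 0.2036742117994497 58.5259473323822 [-0.74  0.08 -1.66]
pts 1450 z0 0.11121928827040042 tilt x,y [-0.01230785 -0.00332039] centroid [ 0.5959471  -0.20830503  0.11784765]
ball [ 0.59532829 -0.20691352  0.129     ] [146 155  13  12 112]
```

Call:
play_rows(steps=[[[-1,-2,0,0,0,0],[-4,-7,0,0,0,0],[-9,-15,0,0,0,0],[-16,-27,0,0,0,0],[-25,-42,0,0,0,0],[-36,-60,0,0,0,0],[-48,-80,0,0,0,0],[-61,-100,0,0,0,0],[-74,-120,0,0,0,0],[-86,-140,0,0,0,0],[-96,-160,0,0,0,0],[-104,-180,0,0,0,0]]])

```text
time: 19.98
tool_pos: [0.5051, -0.0912, 0.1378]
tool_rot: [-0.0, 0.996, -0.087, -0.0]
contact_force: [-0.5, -0.1, -1.9]
gripper_width: 0.205
grasp_force: 58.6
```

Call:
play_rows(steps=[[[-6,-20,0,0,0,0],[-10,-40,0,0,0,0],[-13,-60,0,0,0,0],[-15,-80,0,0,0,0],[-15,-100,0,0,0,0],[-15,-120,0,0,0,0],[-15,-140,0,0,0,0],[-15,-160,0,0,0,0],[-15,-180,0,0,0,0],[-15,-198,0,0,0,0],[-15,-213,0,0,0,0],[-15,-225,0,0,0,0]]])

```text
time: 20.98
tool_pos: [0.53, 0.1327, 0.1379]
tool_rot: [-0.0, 0.996, -0.087, -0.0]
contact_force: [0.6, -0.1, -1.5]
gripper_width: 0.203
grasp_force: 58.6
```

Call:
play_rows(steps=[[[0,-8,0,0,0,0],[0,-13,0,0,0,0],[0,-15,0,0,0,0],[0,-15,0,0,0,0],[0,-15,0,0,0,0],[0,-15,0,0,0,0],[0,-15,0,0,0,0],[0,-15,0,0,0,0]]])

```text
time: 21.65
tool_pos: [0.5338, 0.1451, 0.138]
tool_rot: [0.0, 0.996, -0.088, 0.0]
contact_force: [-0.5, -0.4, -0.3]
gripper_width: 0.2
grasp_force: 58.6
```

```bash
python3 go.py .5343 .1461 .138 -10.1;  python3 d.py .5487 .2268 .102
python3 - <<'E'
from h import *
a,_=cloud("scene");b,Pb=cloud("top")
cv2.imwrite("pics/f1.png",np.hstack([cv2.resize(a[90:290,200:400],(400,400)),cv2.resize(b[110:240,140:270],(400,400))]))
E
```

```text
row [ 0.3 -1.   0. ] [ 0.01 -0.    0.01]
21.65 [0.5338 0.1451 0.138 ] j [ 0.13 -0.04  1.87 -0.    1.32  1.88] w 0.2002967312156201 58.61920237541199 [-0.48 -0.44 -0.29]
pts 1521 z0 0.1109703360824487 tilt x,y [-0.01039571  0.00555802] centroid [0.55132094 0.22591074 0.11750698]
ball [0.55200074 0.22617748 0.129     ] [321 164  13  12 104]
```

View pics/f1.png

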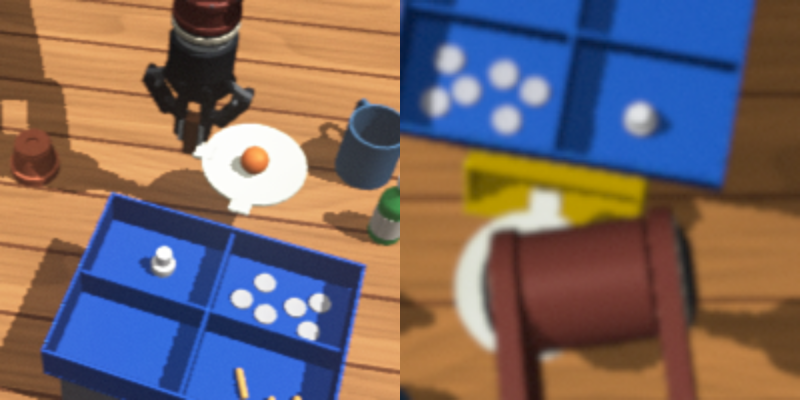

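The ball sits centred in the level dish and the pot is standing. The lip shows at top-crop (545,195), over the yellow mouth. I'll check the lip numerically.

Run:
```python
from c import *
for n in("top","scene"):
    h,s,v=hsv(img[n]);p=pix(n,[.62,.214,.127]).astype(int);M=np.zeros((384,512),bool);M[p[1]-14:p[1]+15,p[0]-12:p[0]+13]=1
    m=M&(s<90)&(v>90);L=np.array([ray(n,q[::-1],.127)[:2] for q in np.argwhere(m)])
    d=L-[.5487,.2268];r=np.hypot(*d.T);k=(r>.068)&(r<.09);q=L[k];print(n,k.sum(),"heading",np.degrees(np.arctan2(*d[k].mean(0)[::-1])),"tip r",np.percentile(r[k],97),"mean",q.mean(0))
```

```text
top 58 heading -11.237842233601826 tip r 0.08365726735512913 mean [0.62280361 0.21207622]
scene 93 heading -11.53965008719362 tip r 0.08632193943982806 mean [0.622197   0.21179389]
```

```bash
python3 -c "
from plant import order
print(order.job_done())"
```

```text
the job is handed in; nothing more can be done
None
```

I handed in the job with the dish held level by its grip, the ball in its middle, and the lip tip within a few millimetres of over the yellow bin's mouth, pointing at the tray to within about 1.5°; the hand-in returned no verdict.

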